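Push the new can up the sloping can rack and hold it at the back

ROBOT

A 7-joint arm with a two-finger parallel gripper is mounted at the origin on the work surface. World frame = base frame: x ahead of the robot, y to its left, z up, the work surface at z = 0. Lengths are in m, angles in rad, forces in N, time in s.
With the tool pointing down it reaches from about 0.425 to 0.925 m from the base axis. Payload 6.8 kg.
Tool frame: the origin (TCP) lies at the very end of the fingers, on their centre line; the grasp point (between the pads) lies 19 mm behind it; z points along the fingers, y is the line along which they close (so a half turn about z gives the same grasp; the last joint's range is limited). The gripper opens to 85 mm and grips with 20 to 120 N. Pads are 22 mm wide; open, the fingers measure 114 mm over their backs; the gripper's body (76 mm by 85 mm) begins 54 mm behind the grasp point. The pads swing forward as they close: fully open they stand 13 mm farther back than shut.
Start: joints at [1.158, 0.477, 0.022, 1.555, -0.011, 1.109, -0.083], TCP at [0.203, -0.644, 0.231] pointing down, gripper open.
Joint ranges: [-2.96, 2.96], [-0.34, 2.1], [-1.41, 1.46], [0.24, 2.44], [-1.37, 4.51], [0.17, 1.92], [-2.96, 2.96]. Speed limits (rad/s): [2.39, 2.39, 3.14, 3.14, 3.14, 3.14, 3.14].

INTERFACE

Orientations are given as a rotation vector (axis times angle).
In Python, from bench import get_obs, viewer, r gives the robot as it stands. The module is installed in compiled form; this text tells all that it offers.
- The arm moves only by the tool play_rows, never from a script. Its argument "commands" is a list that holds one entry, the list of rows, each a list of 5 numbers: the gripper's target within -1 to 1 (shut at 1, half-way at 0, fully open at -1), then the shift along the tool's x, y, z scaled (see below), then the turn about the tool's z scaled (see below). A call has 1 to 12 rows; each row is the pose to reach, as a shift and turn from the pose commanded when the call began, along the tool's axes at that moment; what a row does not reach only later rows make up. The controller multiplies each number of a shift by 0.2 m and each number of a turn by pi/2 rad. A row lasts 1/12 s, in which the tool goes at most 41.7 mm and 7.16 degrees, less where a joint would pass 70% of its speed; a pose out of reach is approached as far as the arm can. A call with a number of a shift or a turn outside -1 to 1 is refused whole. A call with a gripper value outside its range is refused whole. The fingers move at their own pace and stop on an object; "grip_force" is the grip in N (left out, the last holds). Time passes only in rows, so rows that repeat a pose let the fingers close. It gives the time, the measured TCP pose, the force, the opening and the grip force at its end, in the units of the state.
- get_obs(): the state, without advancing time (a new reading comes with each control period).
- viewer.grab_frame(name): name is "scene" or "top" or "wrist"; returns a dict with "pixels" (384x512x3 uint8, red, green, blue), "fovy" (degrees; the focal length in pixels is half the picture's height over the tangent of half this angle, whatever the lens; pixels are square), "cx", "cy" (the principal point, pixels), "world_to_cam" (4x4, takes a point from world to camera coordinates); the wrist camera has in their place "hand_eye" (4x4, takes a point from camera to tool coordinates, whose origin is the TCP and whose axes are the flange's). Camera axes: x right, y up, looking along -z (the intrinsics and any distortion apply to the point x, -y, -z); pixel columns grow to the right and rows downward; lengths in m; the calibration is good to about 2 mm. A picture is of the moment at which its call begins: read the wrist's pose just before it. There is no depth.
- r.hand_in(): hands the job in; it is judged then, once.
Trained networks look in a picture, given as the dict that the camera call returned (one of the last four; its "shot" number tells which), for a name from the list of things; names that differ only in an ending like _2 or _b are one class to them, and where a whole thing is asked for, a point or a joint stands for the part that bears it (a point fixed in the world has none). Each returns a list of dicts, best first, with "score" (0 to 1); they miss things now and then, are a little off and sometimes report something else, mostly with a low value. They report only what shows in the picture. A call takes as long as a camera call.
- viewer.trace(picture, thing): "pixels" (384x512 bool, what is visible of it) and "rect" ([left, top, right, bottom] in pixels, round what is visible of it).
The state is a dict: "clock": time; "joints": joint angles; "qvel": joint speeds; "tau": joint torques, N m; "tcp_pos": TCP position; "orientation": TCP orientation; "contact_force": force on the tool from outside, world axes, zero at the start; "moment": the same for the moment, N m; "grip_width": finger opening in m; "gripper_force": force on a finger pad.
Only numpy, scipy, OpenCV 4.12 (cv2) and the standard library are available. Lean on these libraries where they do the work, as an engineer would, in place of code of your own. Each camera call takes 0.05 s, during which the arm holds its last target. There are 200 camera calls.

TASK

The new red can lying in the sloping can rack has to go behind the older ones: with your fingertips, gently and steadily roll it up its lane from the low front until it rests against the back stop, without ever letting go of it on the slope, where it would roll back. Do not take it between the fingers or lift it, and leave the yellow can in the other lane and everything else on the counter where it is. Finish while still holding the can against the back stop with your fingers, so that I can lay an older red can in front of it.

Things in the scene. Friction and masses are not known exactly. Their poses are not given: they have to be found in the camera images.
- red_can: the new food can, red label with a pale band; a cylinder 66 mm in diameter, 100 mm long, 0.25 to 0.5 kg, lying across one of the rack's two lanes (either one) against the front stop bar, free to roll. Origin at its centre; y axis along the can; x and z turn as it rolls. Let go on the slope it rolls back at once (about 0.7 m/s2). A push of a few newtons rolls it up; over 40 N dents it.
- deck: the can rack's sloping deck: grey sheet, fixed, 226 mm long (x) by 238 mm wide (y), in a dark wire frame. Origin: middle of its upper surface, 45 mm above the counter. x points up the slope (0.12 rad above level), away from the robot but turned up to 0.3 rad either way; y level, to the left; z square to the sheet. Lane centre lines at y = +56 and -56 mm.
- guide_bar (a point): middle of the top wire guide bar between the two lanes, 31 mm above the sheet (deck x = 0, y = 0). Such bars, 8 mm thick, run the length of the deck at y = -112, 0 and +112 mm, so that each lane is 104 mm wide. The frame's four thin posts stand outside the corners (x = +-118, y = +-119 mm); front ones end 85 mm, rear ones 108 mm above the counter.
- front_stop (a point): middle of the front stop bar, which runs across the low end of both lanes at deck x = -109 mm; the bar is 8 mm thick and its top is 17 mm above the sheet. A can lying against it has its centre at deck x = -78 mm, z = 33 mm. The counter before it is free.
- back_stop (a point): middle of the face of the rigid upright plate across the high end of both lanes, at deck x = +107.5 mm, 33 mm above the sheet (the plate's rolled top edge is 46 mm above it). A can resting against it has its centre at deck x = +74.5 mm, z = 33 mm.
- yellow_can: a can of the same size and build with a yellow label, lying at the low front end of the other lane; origin at its centre, y axis along the can. To be left alone.
- old_can_1: an older red-labelled can, 66 mm in diameter, 100 mm tall, standing upright on the counter to the left of the rack; origin at the centre of its underside. To be left alone.
- old_can_2: a second such standing older red can, beside the first; origin at the centre of its underside. To be left alone.
- mug: blue ceramic mug, 82 mm across, 95 mm tall, standing to the right; origin under its centre. To be left alone.
- salt_jar: clear salt jar with a brass-coloured lid, 60 mm across, 85 mm tall, standing to the right; origin under its centre. To be left alone.
- bowl: white ceramic bowl, 130 mm across, 55 mm tall, standing to the left; origin under its centre. To be left alone.

How it is judged:
On the way, in this order (a step that is already met when the one before it is completed fails the run):
1. the red can has been rolled past the middle of its lane, the fingers on it (x of red_can in the frame of deck between 0 and 0.06 m and contact force between the fingers and red_can above 0.05 N), for 0.02 s.
2. the red can rests against the back stop, held by the fingers (x of red_can in the frame of deck above 0.0685 m and z of red_can in the frame of deck below 0.039 m and contact force between the fingers and red_can between 0.1 and 35 N), for 0.5 s.
At the end, for the whole second after the job is handed in: The red can lies on the deck against the back stop (within 6 mm of touching it), square in its lane (within 7 degrees) and at rest, and the fingers still press on it with 0.1 to 35 N. The yellow can and the other things are within 20 mm of where they were (all of step 2 and linear speed of red_can below 0.02 m/s and angle between the y axis of red_can and the y axis of deck, either way round below 0.12 rad and distance of each of yellow_can, old_can_1, old_can_2, mug, salt_jar, bowl from where it was at the start of the episode below 0.02 m); the arm keeps its last pose, push and grip.
It fails at once if the red can is let go on the slope: off the front stop by more than 20 mm and rolling faster than 0.15 m/s with no finger on it (x of red_can in the frame of deck above -0.0578712 m and linear speed of red_can above 0.15 m/s and contact force between the fingers and red_can below 0.02 N).
It fails at once if the red can is lifted more than 10 mm off the deck (z of red_can in the frame of deck above 0.043 m).
It fails at once if the red can is taken between the fingers (distance between the grasp point and red_can below 0.034 m).
It fails at once if the red can is pressed by the fingers with more than 40 N (contact force between the fingers and red_can above 40 N).
It fails at once if the yellow can or another thing on the counter is moved more than 20 mm (distance of any of yellow_can, old_can_1, old_can_2, mug, salt_jar, bowl from where it was at the start of the episode above 0.02 m).
It also fails if it takes over 40 s, if anything falls off the work surface, if the arm or the gripper's body presses on something with over 40 N, if the wrist force passes 120 N, or if a joint passes its speed limit or range.

## Working session

There is one attempt and no reset: what is moved stays moved. The work goes in short steps, Python scripts to look and compute and a tool call to move; the robot and the scene stay as the last step left them, time stands still between calls to the robot, and variables do not carry over. Pictures are saved under pics/ and viewed, at most 10 in all, crops included, and the job is handed in when it is done.

Besides the shell and the picture viewer there is one more tool, called as name([rows], argument=value, ...), one row to a line, values as JSON. play_rows: Moves the arm, as the interface text tells. Shifts and turns lie within -1 to 1; 1 stands for 0.2 m of shift or pi/2 rad of turn. Its arguments: {"type":"object","properties":{"commands":{"type":"array","items":{"type":"array","items":{"type":"array","items":{"type":"number","minimum":-1,"maximum":1}}}},"grip_force":{"type":"number"}},"required":["commands"]}

```bash
mkdir -p pics
cat > h.py <<'E'
import numpy as np, cv2
from bench import get_obs, viewer, r
def K(d): f=d['pixels'].shape[0]/2/np.tan(np.radians(d['fovy'])/2); return f,d['cx'],d['cy']
def ray(d,u,v):
    f,cx,cy=K(d); W=np.linalg.inv(d['world_to_cam']); 
    return W[:3,3], W[:3,:3]@np.array([(u-cx)/f,-(v-cy)/f,-1])
def at_z(d,u,v,z): o,k=ray(d,u,v); return o+k*(z-o[2])/k[2]
def proj(d,p):
    f,cx,cy=K(d); p=np.atleast_2d(p); c=(np.c_[p,np.ones(len(p))]@d['world_to_cam'].T)[:,:3]
    return np.c_[cx+f*c[:,0]/-c[:,2], cy-f*c[:,1]/-c[:,2]]
E
python3 - <<'E'
from h import *
s=get_obs(); print({k:np.round(v,3) for k,v in s.items()})
ims=[]
for n in ('scene','top'):
    d=viewer.grab_frame(n); ims.append(d['pixels']); print(n,[k for k in d], d['fovy'],d['cx'],d['cy'],np.round(np.linalg.inv(d['world_to_cam']),3).tolist())
    cv2.imwrite(f'pics/{n}0.png',d['pixels'][:,:,::-1])
    for t in ('red_can','yellow_can','deck','guide_bar','front_stop','back_stop','old_can_1','mug','salt_jar','bowl'):
        for o in viewer.trace(d,t)[:2]:
            m=o['pixels']; v,u=np.nonzero(m); print(t,round(o['score'],2),np.round(o['rect']),m.sum(),u.mean().round(1),v.mean().round(1))
E
```

```text
{'clock': np.float64(0.0), 'joints': array([ 1.158,  0.478,  0.022,  1.556, -0.012,  1.109, -0.083]), 'qvel': array([-0.   ,  0.   , -0.   , -0.001,  0.002,  0.001,  0.001]), 'tau': array([-0.0000e+00, -5.9645e+01,  1.6080e+00, -2.8119e+01,  1.2000e-02,
        1.0000e-02,  0.0000e+00]), 'tcp_pos': array([ 0.202, -0.643,  0.23 ]), 'orientation': array([-3.103e+00, -4.770e-01,  1.000e-03]), 'contact_force': array([-0.254, -0.555, -0.171]), 'moment': array([-0.01 , -0.034, -0.062]), 'gripper_force': np.float64(0.0), 'grip_width': np.float64(0.085)}
scene ['pixels', 'fovy', 'cx', 'cy', 'world_to_cam', 'shot'] 57.4666772040126 256.0741871789012 189.662549355229 [[-0.664, -0.434, 0.608, 1.203], [0.747, -0.413, 0.521, 0.558], [0.025, 0.801, 0.599, 0.698], [0.0, 0.0, 0.0, 1.0]]
red_can 0.96 [251. 168. 293. 203.] 771 272.1 184.7
yellow_can 0.83 [231. 153. 263. 182.] 522 246.1 166.6
deck 0.74 [186. 162. 295. 228.] 2914 234.1 194.5
guide_bar 0.84 [188. 165. 292. 224.] 2729 233.3 194.9
front_stop 0.61 [189. 166. 289. 225.] 2795 234.4 195.2
back_stop 0.69 [189. 168. 292. 225.] 2764 233.5 194.8
o
[... 444 characters left out ...]
], [-1.0, -0.009, 0.007, 0.019], [0.006, 0.145, 0.989, 1.373], [0.0, 0.0, 0.0, 1.0]]
red_can 0.97 [237. 211. 265. 233.] 523 248.3 222.2
yellow_can 0.73 [266. 215. 297. 240.] 599 280.4 226.5
deck 0.72 [230. 170. 303. 241.] 3098 267.9 193.6
guide_bar 0.7 [232. 168. 306. 240.] 3164 268.4 193.9
front_stop 0.57 [229. 168. 310. 237.] 3286 268.5 194.3
back_stop 0.9 [231. 170. 301. 233.] 3004 268.5 193.2
old_can_1 0.87 [208. 170. 225. 189.] 344 217.2 180.8
old_can_1 0.66 [200. 202. 227. 224.] 349 212.9 211.4
mug 0.97 [358. 222. 387. 256.] 680 372.9 236.2
mug 0.32 [208. 172. 227. 190.] 378 217.3 180.9
salt_jar 0.58 [352. 174. 373. 192.] 281 363.4 183.2
bowl 0.62 [103. 198. 139. 239.] 1093 121.0 217.0
```

View pics/top0.png

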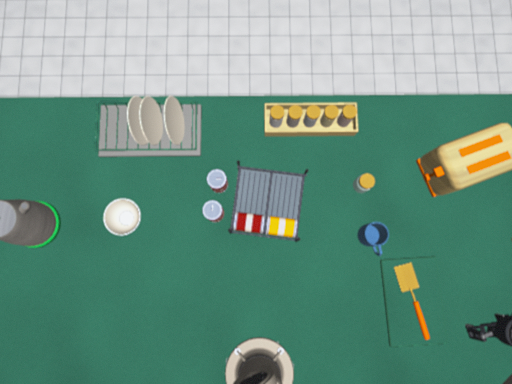

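View pics/scene0.png

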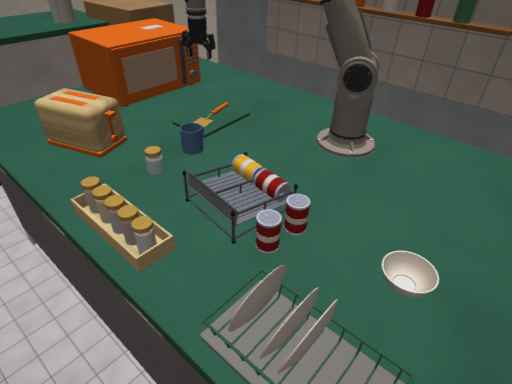

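The top view shows the red can at (248,222) in the left lane and yellow at (282,227). The rack posts are near (239,163), (306,171), (230,232) and (298,239). I'll enlarge both views to fit the deck pose.

Run:
```python
from h import *
a=cv2.imread('pics/top0.png')[155:248,222:314]; a=cv2.resize(a,(552,558),interpolation=cv2.INTER_CUBIC); cv2.imwrite('pics/c1.png',a)
a=cv2.imread('pics/scene0.png')[145:245,176:306]; a=cv2.resize(a,(780,600),interpolation=cv2.INTER_CUBIC); cv2.imwrite('pics/c2.png',a)
```

```text
(no output)
```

View pics/c1.png

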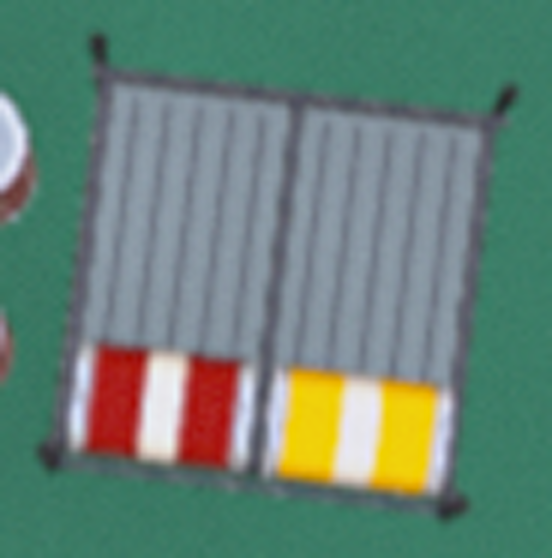

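View pics/c2.png

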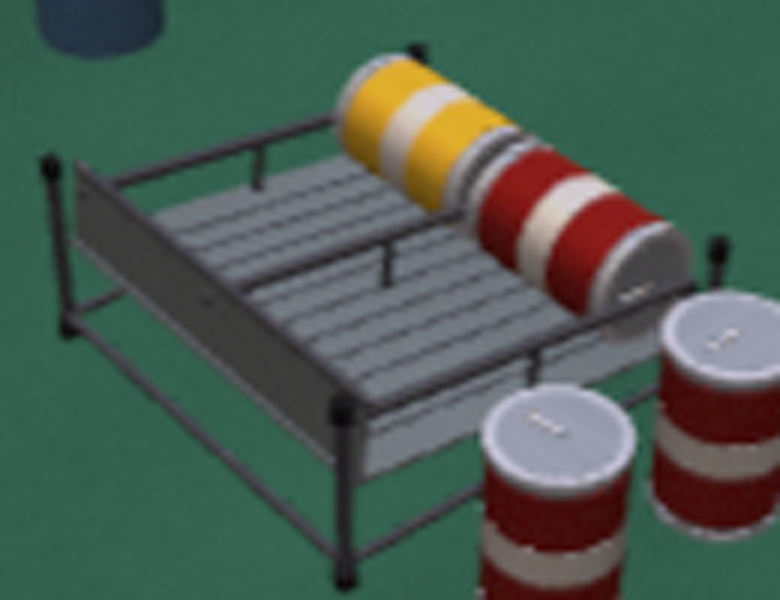

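Post tops read off the enlargements, in both cameras; now fitting the deck pose.

```bash
cat >> h.py <<'E'
def Rdeck(yaw):
    c,s=np.cos(yaw),np.sin(yaw); C,S=np.cos(.12),np.sin(.12)
    return np.array([[c,-s,0],[s,c,0],[0,0,1]])@np.array([[C,0,-S],[0,1,0],[S,0,C]])
def d2w(p,q): return np.array([p[0],p[1],.045])+np.atleast_2d(q)@Rdeck(p[2]).T
E
python3 - <<'E'
from h import *
from scipy.optimize import least_squares
from scipy.spatial.transform import Rotation as Ro
D={n:viewer.grab_frame(n) for n in('top','scene')}
px={'top':np.array([[98,42],[508,96],[50,455],[455,505]])/6-.42+[222,155],
'scene':np.array([[344,410],[51,163],[718,248],[417,52]])/6-.42+[176,145]}
def posts(p):
    c,s=np.cos(p[2]),np.sin(p[2]); C=.118*np.cos(.12)
    return np.array([[p[0]+c*x-s*y,p[1]+s*x+c*y,z] for x,y,z in[(C,.119,.107),(C,-.119,.107),(-C,.119,.084),(-C,-.119,.084)]])
for ns in(('top',),('scene',),('top','scene')):
    f=lambda p:np.concatenate([(proj(D[n],posts(p))-px[n]).ravel() for n in ns])
    q=least_squares(f,[.5,0,-.1]); p=q.x; print(ns,p.round(4),q.fun.round(1))
print('red can expect px',[proj(D[n],d2w(p,[[-.078,.056,.033],[-.078,-.056,.033]])).round(1).tolist() for n in D])
np.save('deck.npy',p)
pts=d2w(p,[[-.20,.056,.033],[-.122,.056,.033],[-.078,.056,.033],[.0305,.056,.033],[.0745,.056,.033]]);print(pts.round(4))
s=get_obs(); print(Ro.from_rotvec(s['orientation']).as_matrix().round(3))
E
```

```text
('top',) [ 0.5859 -0.0357 -0.1359] [-0.1  0.5  0.2  0.  -0.9 -0.5  0.8 -0. ]
('scene',) [ 0.5854 -0.0371 -0.1351] [-0.1 -0.6  0.2  0.3  0.1  0.1 -0.1  0.4]
('top', 'scene') [ 0.5859 -0.0363 -0.1356] [ 0.   0.5  0.3  0.  -0.7 -0.4  1.  -0.  -0.  -0.4  0.2  0.5  0.2  0.3
 -0.   0.6]
red can expect px [[[248.9, 222.3], [280.9, 226.4]], [[272.0, 185.2], [248.7, 169.3]]]
[[0.3928 0.0466 0.0538]
 [0.4695 0.0361 0.0632]
 [0.5128 0.0302 0.0684]
 [0.6195 0.0157 0.0814]
 [0.6628 0.0098 0.0867]]
[[ 0.954  0.3    0.   ]
 [ 0.3   -0.954  0.   ]
 [ 0.    -0.    -1.   ]]
```

Deck pose is consistent across both cameras: (0.586, -0.036), yaw -0.136, with can predictions within 1 px. The red can is in the left lane (y = +56 mm). I'll swing over at height with the fingers shut.

play_rows([
  [[1,0.3,-0.1,0,0.05],[1,0.5,-0.2,0,0.1],[1,0.7,-0.3,0,0.15],[1,0.9,-0.4,0,0.2],[1,1,-0.5,0,0.25],[1,1,-0.5,0,0.28],[1,1,-0.5,0,0.28],[1,1,-0.5,0,0.28]],
], grip_force=20)

```text
clock: 1.87
tcp_pos: [0.3644, -0.4877, 0.2315]
orientation: [3.135, -0.206, 0.0]
contact_force: [-0.6, -0.5, -0.6]
grip_width: 0.0003
gripper_force: 0.0
```

play_rows([
  [[1,0.1,-0.2,0,0],[1,0.2,-0.35,0,0],[1,0.3,-0.5,0,0],[1,0.3,-0.7,0,0],[1,0.3,-0.9,0,0],[1,0.3,-0.9,0,0]],
])

```text
clock: 2.37
tcp_pos: [0.4487, -0.3115, 0.2312]
orientation: [-3.132, 0.199, 0.0]
contact_force: [-0.1, 0.0, -0.3]
grip_width: -0.0003
gripper_force: 0.0
```

play_rows([
  [[1,0,-0.2,0,0],[1,0,-0.4,0,0],[1,0,-0.6,0,0],[1,0,-0.8,0,0],[1,0,-0.9,0,0],[1,0,-0.9,0,0]],
])

```text
clock: 2.87
tcp_pos: [0.4721, -0.1364, 0.2317]
orientation: [-3.134, 0.203, -0.002]
contact_force: [-0.1, 0.3, 0.9]
grip_width: 0.0002
gripper_force: 0.0
```

play_rows([
  [[1,-0.05,-0.2,0,0],[1,-0.1,-0.4,0,0],[1,-0.2,-0.6,0,0],[1,-0.2,-0.8,0,0],[1,-0.22,-0.86,0,0],[1,-0.22,-0.86,0,0],[1,-0.22,-0.86,0,0],[1,-0.22,-0.86,0,0]],
])

```text
clock: 3.53
tcp_pos: [0.4513, 0.0338, 0.2312]
orientation: [3.133, -0.218, -0.0]
contact_force: [0.1, -0.5, 0.1]
grip_width: -0.0001
gripper_force: 0.0
```

play_rows([
  [[1,0,-0.02,0.15,0],[1,0,-0.02,0.3,0],[1,0,-0.02,0.45,0],[1,0,-0.02,0.6,0],[1,0,-0.02,0.7,0],[1,0,-0.02,0.8,0],[1,0,-0.02,0.85,0],[1,0,-0.02,0.88,0],[1,0,-0.02,0.88,0],[1,0,-0.02,0.88,0]],
])

```text
clock: 4.37
tcp_pos: [0.452, 0.0398, 0.0558]
orientation: [3.134, -0.214, 0.001]
contact_force: [0.2, 0.6, 0.6]
grip_width: -0.0003
gripper_force: 0.0
```

Run:
```python
from h import *
print(get_obs()['tcp_pos'].round(4))
d=viewer.grab_frame('scene'); a=d['pixels'][110:230,170:326,::-1]; cv2.imwrite('pics/c3.png',cv2.resize(a,(780,600),interpolation=cv2.INTER_CUBIC))
```

```text
[0.452  0.0398 0.0558]
```

View pics/c3.png

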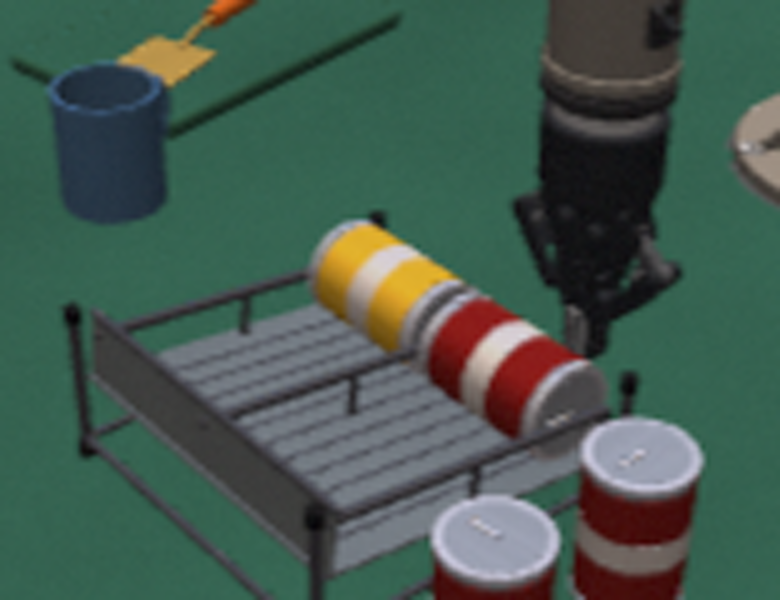

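The shut fingertips stand just behind the red can, at about (585,335) in the crop, clear of the stop bar and the older cans. Next is a slow approach along the slope.

play_rows([
  [[1,0.01,0,-0.001,0],[1,0.02,0,-0.002,0],[1,0.03,0,-0.004,0],[1,0.04,0,-0.005,0],[1,0.05,0,-0.006,0],[1,0.06,0,-0.007,0],[1,0.07,0,-0.008,0],[1,0.08,0,-0.01,0],[1,0.09,0,-0.011,0],[1,0.1,0,-0.012,0],[1,0.11,0,-0.013,0],[1,0.12,0,-0.014,0]],
])

```text
clock: 5.42
tcp_pos: [0.4749, 0.0372, 0.058]
orientation: [3.134, -0.212, -0.001]
contact_force: [-1.5, -0.3, 0.4]
grip_width: -0.0002
gripper_force: 0.6
```

Contact, about 1.5 N. I'll keep rolling it steadily.

play_rows([
  [[1,0.012,0,-0.001,0],[1,0.024,0,-0.003,0],[1,0.036,0,-0.004,0],[1,0.048,0,-0.006,0],[1,0.06,0,-0.007,0],[1,0.072,0,-0.009,0],[1,0.084,0,-0.01,0],[1,0.096,0,-0.012,0],[1,0.108,0,-0.013,0],[1,0.12,0,-0.014,0],[1,0.132,0,-0.016,0],[1,0.144,0,-0.017,0]],
])

```text
clock: 6.42
tcp_pos: [0.5039, 0.0333, 0.0615]
orientation: [3.134, -0.212, -0.0]
contact_force: [-1.4, 0.1, -0.0]
grip_width: -0.0001
gripper_force: 0.6
```

```bash
cat > chk.py <<'E'
from h import *
s=get_obs(); p=np.load('deck.npy'); print(s['tcp_pos'].round(4),s['contact_force'].round(1), 'tcp deck',((s['tcp_pos']-[p[0],p[1],.045])@Rdeck(p[2])).round(4))
for n in('scene',):
    d=viewer.grab_frame(n)
    for t in('red_can','yellow_can'):
        o=viewer.trace(d,t)[0]; v,u=np.nonzero(o['pixels']); print(n,t,o['score'],u.mean().round(1),v.mean().round(1))
xs=np.arange(-.078,.08,.01905); print(np.c_[xs,proj(d,d2w(p,[[x,.056,.033] for x in xs]))].round(3).tolist())
E
python3 chk.py
```

```text
[0.5039 0.0333 0.0615] [-1.4  0.1 -0. ] tcp deck [-0.088   0.0579  0.0273]
scene red_can 0.75 263.8 187.1
scene yellow_can 0.74 263.9 187.3
[[-0.078, 272.028, 185.159], [-0.059, 267.476, 186.846], [-0.04, 262.826, 188.57], [-0.021, 258.072, 190.332], [-0.002, 253.213, 192.133], [0.017, 248.244, 193.975], [0.036, 243.162, 195.858], [0.055, 237.963, 197.785], [0.074, 232.643, 199.757]]
```

The can follows: it's at deck x ≈ -0.045 with about 1.4 N on the fingers. Continuing.

play_rows([
  [[1,0.012,0,-0.001,0],[1,0.024,0,-0.003,0],[1,0.036,0,-0.004,0],[1,0.048,0,-0.006,0],[1,0.06,0,-0.007,0],[1,0.072,0,-0.009,0],[1,0.084,0,-0.01,0],[1,0.096,0,-0.012,0],[1,0.108,0,-0.013,0],[1,0.12,0,-0.014,0],[1,0.132,0,-0.016,0],[1,0.144,0,-0.017,0]],
])

```text
clock: 7.57
tcp_pos: [0.5325, 0.0294, 0.065]
orientation: [3.134, -0.212, 0.0]
contact_force: [-1.9, -0.1, 0.4]
grip_width: -0.0
gripper_force: 0.6
```

play_rows([
  [[1,0.012,0,-0.001,0],[1,0.024,0,-0.003,0],[1,0.036,0,-0.004,0],[1,0.048,0,-0.006,0],[1,0.06,0,-0.007,0],[1,0.072,0,-0.009,0],[1,0.084,0,-0.01,0],[1,0.096,0,-0.012,0],[1,0.108,0,-0.013,0],[1,0.12,0,-0.014,0],[1,0.132,0,-0.016,0],[1,0.144,0,-0.017,0]],
])

```text
clock: 8.57
tcp_pos: [0.561, 0.0256, 0.0683]
orientation: [3.134, -0.212, 0.0]
contact_force: [-2.3, 0.1, 0.7]
grip_width: -0.0001
gripper_force: 0.6
```

play_rows([
  [[1,0.012,0,-0.001,0],[1,0.024,0,-0.003,0],[1,0.036,0,-0.004,0],[1,0.048,0,-0.006,0],[1,0.06,0,-0.007,0],[1,0.072,0,-0.009,0],[1,0.084,0,-0.01,0],[1,0.096,0,-0.012,0],[1,0.108,0,-0.013,0],[1,0.12,0,-0.014,0],[1,0.132,0,-0.016,0],[1,0.144,0,-0.017,0]],
])

```text
clock: 9.57
tcp_pos: [0.5895, 0.0217, 0.0717]
orientation: [3.134, -0.212, -0.0]
contact_force: [-0.3, -0.5, 1.2]
grip_width: -0.0002
gripper_force: 0.6
```

```bash
python3 chk.py
```

```text
[0.5895 0.0217 0.0717] [-0.3 -0.5  1.2] tcp deck [-0.001   0.0579  0.027 ]
scene red_can 0.97 240.5 194.6Traceback (most recent call last):
  File "chk.py", line 6, in <module>
    o=viewer.trace(d,t)[0]; v,u=np.nonzero(o['pixels']); print(n,t,o['score'],u.mean().round(1),v.mean().round(1))
      ~~~~~~~~~~~~~~~~~^^^
IndexError: list index out of range
```

The can is at about +0.043, still on the fingers; about 30 mm to go.

play_rows([
  [[1,0.012,0,-0.001,0],[1,0.024,0,-0.003,0],[1,0.036,0,-0.004,0],[1,0.048,0,-0.006,0],[1,0.06,0,-0.007,0],[1,0.072,0,-0.009,0],[1,0.084,0,-0.01,0],[1,0.096,0,-0.012,0],[1,0.106,0,-0.013,0],[1,0.114,0,-0.014,0],[1,0.12,0,-0.014,0],[1,0.126,0,-0.015,0]],
])

```text
clock: 10.72
tcp_pos: [0.6143, 0.0183, 0.0747]
orientation: [3.134, -0.212, -0.0]
contact_force: [-0.9, 0.2, 1.3]
grip_width: -0.0
gripper_force: 0.7
```

play_rows([
  [[1,0.004,0,-0.0005,0],[1,0.008,0,-0.001,0],[1,0.012,0,-0.0015,0],[1,0.016,0,-0.002,0],[1,0.016,0,-0.002,0]],
])

```text
clock: 11.13
tcp_pos: [0.6177, 0.0178, 0.0751]
orientation: [-3.134, 0.212, -0.001]
contact_force: [-1.7, 0.6, -0.5]
grip_width: -0.0002
gripper_force: 0.4
```

play_rows([
  [[1,0.003,0,0,0],[1,0.006,0,0,0],[1,0.009,0,-0.001,0],[1,0.009,0,-0.001,0]],
])

```text
clock: 11.47
tcp_pos: [0.6194, 0.0176, 0.0754]
orientation: [-3.134, 0.212, -0.0]
contact_force: [-0.5, 0.4, 0.3]
grip_width: 0.0
gripper_force: 0.5
```

play_rows([
  [[1,0.002,0,0,0],[1,0.004,0,0,0],[1,0.006,0,-0.001,0],[1,0.006,0,-0.001,0]],
])

```text
clock: 11.8
tcp_pos: [0.62, 0.0176, 0.0753]
orientation: [3.134, -0.212, -0.002]
contact_force: [-2.9, 0.3, -0.4]
grip_width: -0.0003
gripper_force: 1.3
```

Force is rising, so the stop has likely been touched. Adding a little more push.

play_rows([
  [[1,0.002,0,0,0],[1,0.004,0,0,0],[1,0.004,0,0,0],[1,0.004,0,0,0]],
])

```text
clock: 12.13
tcp_pos: [0.6201, 0.0176, 0.0753]
orientation: [3.134, -0.212, -0.004]
contact_force: [-6.4, 0.9, 3.6]
grip_width: -0.0003
gripper_force: 2.8
```

play_rows([
  [[1,0.001,0,0,0],[1,0.001,0,0,0],[1,0.001,0,0,0],[1,0.001,0,0,0],[1,0.001,0,0,0],[1,0.001,0,0,0],[1,0.001,0,0,0],[1,0.001,0,0,0],[1,0.001,0,0,0],[1,0.001,0,0,0],[1,0.001,0,0,0],[1,0.001,0,0,0]],
])

```text
clock: 13.13
tcp_pos: [0.62, 0.0175, 0.0753]
orientation: [3.134, -0.212, -0.004]
contact_force: [-6.2, -0.0, 3.3]
grip_width: -0.0002
gripper_force: 3.1
```

```bash
python3 chk.py
python3 - <<'E'
from h import *
d=viewer.grab_frame('scene'); a=d['pixels'][110:230,170:326,::-1]; cv2.imwrite('pics/c4.png',cv2.resize(a,(780,600),interpolation=cv2.INTER_CUBIC))
E
```

```text
[0.62   0.0175 0.0753] [-6.2 -0.   3.3] tcp deck [0.03   0.0579 0.0269]Traceback (most recent call last):
  File "chk.py", line 6, in <module>
    o=viewer.trace(d,t)[0]; v,u=np.nonzero(o['pixels']); print(n,t,o['score'],u.mean().round(1),v.mean().round(1))
      ~~~~~~~~~~~~~~~~~^^^
IndexError: list index out of range
```

View pics/c4.png

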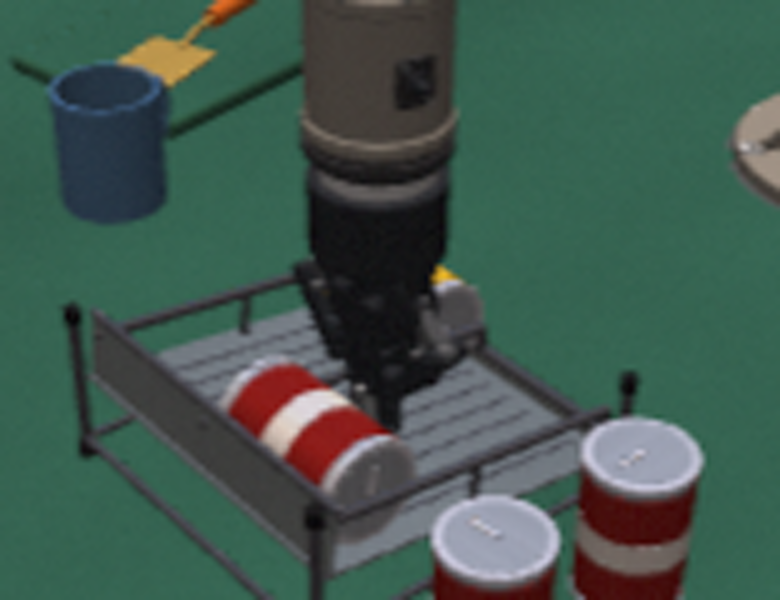

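The can (about (320,450) in the crop) lies square against the back plate. The TCP is at deck x = 0.030 as expected, the push is steady at about 7 N, and the yellow can hasn't moved.

```bash
python3 -c "
from bench import r; print(r.hand_in())"
```

```text
the job is handed in; nothing more can be done
None
```

The red can was rolled up its lane and is held square against the back stop by the shut fingertips at about 7 N, and the job is handed in; the hand-in call gave no verdict.

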